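# Open the soap bar feeder and hold it for loading

## Robot

A 6-joint arm with a two-finger parallel gripper is mounted at the origin on the work surface. World frame = base frame: x ahead of the robot, y to its left, z up, the work surface at z = 0. Lengths are in mm, angles in rad, forces in N, time in s.
With the tool pointing down it reaches from about 275 to 750 mm from the base axis. Payload 10.2 kg.
Tool frame: the origin (TCP) lies on the centre line of the jaws, within the pads' length; the fingertips stand 19 mm ahead of it and the grasp point (between the pads) is the TCP; z points along the fingers, y is the line along which they close (so a half turn about z gives the same grasp; the last joint's range is limited). The gripper opens to 85 mm and grips with 20 to 120 N. Pads are 22 mm wide; open, the fingers measure 114 mm over their backs; the gripper's body (76 mm by 85 mm) begins 54 mm behind the grasp point. The pads swing forward as they close: fully open they stand 13 mm farther back than shut.
Start: joints at [-1.421, 0.313, 1.498, -0, 1.331, -0.223], TCP at [191.206, -488.95, 250.294] pointing down, gripper open.
Joint ranges: [-2.94, 2.94], [-0.97, 2.17], [0.19, 2.56], [-1.23, 4.37], [0.02, 3.11], [-2.88, 2.88]. Speed limits (rad/s): [2.39, 2.39, 3.01, 3.14, 3.14, 3.14].

## Interface

Orientations are given as a unit quaternion [w, x, y, z].
In Python, from rig import sense, capture, finish_job, regions_of, mark_of gives the robot as it stands.
- The arm moves only by the tool jog_arm, never from a script. Its argument "series" is text: rows parted by semicolons, each of 7 numbers parted by spaces: the shift along the tool's x, y, z in units of 0.4 m (1.0 is 0.4 m), then the turn, a rotation vector about the tool's x, y, z in units of pi/2 rad (1.0 is pi/2 rad), then the opening, from -1 (shut) to 1 (fully open). A call has 1 to 20 rows; each row is the pose to reach, as a shift and turn from the pose commanded when the call began, along the tool's axes at that moment; what a row does not reach only later rows make up. A row lasts 1/8 s, in which the tool goes at most 62.5 mm and 10.7 degrees, less where a joint would pass 70% of its speed; a pose out of reach is approached as far as the arm can. A call with a number of a shift or a turn outside -1 to 1 is refused whole. A call with a gripper value outside its range is refused whole. The fingers move at their own pace and stop on an object; "grip_force" is the grip in N (left out, the last holds). Time passes only in rows, so rows that repeat a pose let the fingers close. It gives the time, the measured TCP pose, the force, the opening and the grip force at its end, in the units of the state.
- sense(): the state, without advancing time (a new reading comes with each control period).
- capture(name): name is "side" or "top" or "wrist"; returns a dict with "img" (400x640x3 uint8, red, green, blue), "intrinsics" (3x3 intrinsics, pixels), "R" (3x3) and "t" (3): a world point X has camera coordinates R X + t. Camera axes: x right, y down, z forward; pixel columns grow to the right and rows downward; lengths in mm; the calibration is good to about 2 mm. A picture is of the moment at which its call begins. There is no depth.
- finish_job(): hands the job in; it is judged then, once.
Trained networks look in a picture, given as the dict that the camera call returned (one of the last four; its "shot" number tells which), for a name from the list of things; names that differ only in an ending like _2 or _b are one class to them, and where a whole thing is asked for, a point or a joint stands for the part that bears it (a point fixed in the world has none). Each returns a list of dicts, best first, with "confidence" (0 to 1); they miss things now and then, are a little off and sometimes report something else, mostly with a low value. They report only what shows in the picture. A call takes as long as a camera call. They do not tell look-alikes from the thing itself.
- regions_of(label, picture): "region" (400x640 bool, what is visible of it) and "point" ([row, column] in pixels, amid what is visible of it).
- mark_of(label, picture): "point" ([row, column] in pixels: a listed point, or the origin of a listed thing).
The state is a dict: "time_s": time; "joints": joint angles; "dq": joint speeds; "tau": joint torques, N m; "eef_pos": TCP position; "ee_rot": TCP orientation; "force": force on the tool from outside, world axes, zero at the start; "wrist_torque": the same for the moment, N m; "grip_width": opening from 0.0 (shut) to 1.0 (fully open); "grip_force": force on a finger pad.
Only numpy, scipy, OpenCV 4.12 (cv2) and the standard library are available. Lean on these libraries where they do the work, as an engineer would, in place of code of your own. Each camera call takes 0.05 s, during which the arm holds its last target. There are 200 camera calls.

## Task

The wooden soap feeder on the packing bench has to be opened for a colleague to load. First swing the feeder's steadying leg out, away from its side, until it snaps into its end detent; then take the spring-return pusher by its handle and pull it back until its pointer is level with the marker clip on the rail. Finish while holding the pusher still there by its handle: do not let go, and leave the soap bars and the other things on the bench where they are.

Things in the scene. Friction and masses are not known exactly. Their poses are not given: they have to be found in the camera images.
- feeder: Bar feeder, fixed to the bench: plywood board 260 (x) x 110 (y) x 18 mm high, a wooden rail 10 mm thick along each long side (tops 40 mm above the bench), an end stop at its far (+x) end. Origin: centre of its underside, on the bench. x runs along the rails from the near end to the end stop, z up. Its place and yaw (up to about 0.2 rad) vary.
- pusher: Spring-return pusher sliding between the rails: aluminium plate facing the two bars, dark wooden handle. Origin: straight below the handle, 18 mm above the bench; axes as the feeder's. At rest at feeder x = +20 mm; pulls out along the feeder's -x, at most 110 mm. Spring: 5 N at rest, 10 N at 70 mm, plus 1 N friction. On the handle's far side the plate and bars are up to 58 mm above the bench.
- handle (a point): Centre of the pusher's handle, a dark wooden block 18 (x) x 60 (y) x 40 mm high, 90 mm above the bench; its top is 110 mm and its underside 70 mm above the bench. Nothing stands beside it at that height. It moves with the pusher.
- pointer (a point): Tip of the pusher's pointer, a dark steel finger 5 mm thick in x that sticks out over the left (+y) rail, 44.5 mm above the bench, 22.5 mm on the near (-x) side of the handle's centre and 62 mm to the left of it; it moves with the pusher.
- mark: Marker clip, an aluminium saddle fixed astride the left rail, with an upright fin 5 mm thick in x and 50 mm tall, 68 to 90 mm left of the feeder's centre line. Origin: on the bench, on that centre line, level in x with the fin's middle; axes as the feeder's. Its place varies. The pointer is level with it when both have the same x in the feeder's frame: a pull of 47 to 85 mm from rest.
- leg (a joint): Angle of the steadying leg, rad: 0 folded along the feeder's right (-y) side pointing to its +x, growing as it swings out to the right (clockwise from above) to its stop at 1.65. Starts 0.03 to 0.40 and stays where left there. Light friction up to 1.05, then it resists (about 3 N at the knob) up to 1.4; from about 1.5 it snaps by itself to the stop. Seated above 1.58.
- leg_knob (a point): Grip point of the leg's knob, an upright round dark wooden knob 22 mm in diameter on the leg's free end, 20 to about 75 mm above the bench; the point is on its axis 55 mm above the bench, 100 mm from the hinge axis. The leg is a steel bar 20 mm wide, its top 20 mm above the bench.
- leg_hinge (a point): Point on the leg's upright hinge axis, 55 mm above the bench, at x = -70 mm, y = -85 mm in the feeder's frame.
- bar_a: Cream soap bar 25 (x) x 78 x 40 mm high in the feeder against the end stop; loose; to be left alone. Origin: centre of its underside.
- bar_b: The same, next to bar_a, just in front of the pusher's plate.
- bar_c: Cream soap bar 78 x 50 x 25 mm, loose on the bench to the left of the feeder; leave alone. Origin: centre of its underside.
- bar_d: Dark brown soap bar 78 x 50 x 25 mm, loose on the bench to the right of the feeder's far end; leave alone. Origin: centre of its underside.
- stamp: Hand stamp standing on the bench to the right of the feeder: brass foot 40 mm in diameter, wooden grip, 67 mm tall; leave alone. Origin: centre of its underside.
- brush: Brush 180 mm long lying on the bench to the left; leave alone.
- jar: Amber glass jar 70 mm in diameter, 90 mm tall, on the bench to the right; leave alone. Origin: centre of its underside.
- spool: Twine spool (cork ring) 64 mm in diameter, 50 mm tall, on the bench to the left; leave alone. Origin: centre of its underside.
Things that resemble listed ones, but are neither listed nor needed, are in the scene too. Leave any orange or red look-alike of the bar_b alone.

How it is judged (in metres and radians):
On the way, in this order (a step that is already met when the one before it is completed fails the run):
1. the steadying leg is swung out and seated in its end detent (value of joint leg above 1.58 rad), for 0.3 s.
2. the pusher is held by the fingers with its pointer at the mark (x of pointer in the frame of mark between -0.008 and 0.008 m and contact force between the fingers and pusher above 2 N and value of joint leg above 1.58 rad), for 0.5 s.
At the end, for the whole second after the job is handed in: Leg seated (above 1.58 rad); pointer within 8 mm of the marker clip along the rail; pusher still, held by the fingers (over 2 N), nothing else carrying it; bars in the feeder within 20 mm and other loose things within 30 mm of where they began (all of step 2 and linear speed of pusher below 0.01 m/s and contact force between pusher and bar_a below 0.5 N and contact force between pusher and bar_b below 0.5 N and distance of each of bar_a, bar_b from where it was at the start of the episode below 0.02 m and distance of each of bar_c, bar_d, stamp, brush, jar, spool from where it was at the start of the episode below 0.03 m); the arm keeps its last pose, push and grip.
It fails at once if a soap bar or another loose thing on the bench is disturbed (distance of any of bar_a, bar_b from where it was at the start of the episode above 0.02 m or distance of any of bar_c, bar_d, stamp, brush, jar, spool from where it was at the start of the episode above 0.03 m).
It also fails if it takes over 53 s, if anything falls off the work surface, if the arm or the gripper's body presses on something with over 40 N, if the wrist force passes 120 N, or if a joint passes its speed limit or range.

## Working session

There is one attempt and no reset: what is moved stays moved. The work goes in short steps, Python scripts to look and compute and a tool call to move; the robot and the scene stay as the last step left them, time stands still between calls to the robot, and variables do not carry over. Pictures are saved under pics/ and viewed, at most 10 in all, crops included, and the job is handed in when it is done.

Besides the shell and the picture viewer there is one more tool, called after "Request:" as name(argument=value, ...) on one line, values as JSON. jog_arm: Moves the arm, as the interface text tells. Shifts and turns lie within -1 to 1; 1 stands for 0.4 m of shift or pi/2 rad of turn. Its arguments: {"type":"object","properties":{"series":{"type":"string"},"grip_force":{"type":"number"}},"required":["series"]}

```bash
mkdir -p pics
cat > h.py <<'E'
import numpy as np, cv2
from rig import sense, capture, finish_job, regions_of, mark_of
def ray(c,p):
    d=np.linalg.inv(c["intrinsics"])@np.array([p[1],p[0],1.]); R=np.array(c["R"]);t=np.array(c["t"])
    return -R.T@t, R.T@d
def atz(c,p,z):
    o,d=ray(c,p); return o+d*(z-o[2])/d[2]
def proj(c,X):
    q=np.array(c["intrinsics"])@(np.array(c["R"])@np.array(X,float)+np.array(c["t"])); return q[:2]/q[2]
E
python3 - <<'E'
from h import *
np.set_printoptions(precision=1,suppress=True)
print(sense())
Z=dict(feeder=0,pusher=18,handle=90,pointer=44.5,mark=0,leg_knob=55,leg_hinge=55,bar_a=18,bar_b=18,bar_c=0,bar_d=0,stamp=0,jar=0,spool=0)
for n in("top","side"):
    c=capture(n); cv2.imwrite(f"pics/{n}0.png",c["img"][:,:,::-1])
    print(n,"cam",ray(c,[0,0])[0])
    for k,z in Z.items():
        for m in mark_of(k,c)[:2]: print(k,round(m["confidence"],2),np.array(m["point"]),atz(c,m["point"],z))
E
```

```text
{'time_s': 0.0, 'joints': array([-1.4,  0.3,  1.5,  0. ,  1.3, -0.2]), 'dq': array([-0.,  0., -0.,  0., -0., -0.]), 'tau': array([ -0. , -41.2, -26. ,  -0. ,   0. ,   0. ]), 'eef_pos': array([ 191.2, -488.7,  249.7]), 'ee_rot': array([-0. ,  1. ,  0.2,  0. ]), 'force': array([-0.5,  0.1, -0.7]), 'wrist_torque': array([ 0.,  0., -0.]), 'grip_force': 0.0, 'grip_width': 1.000074693364367}
top cam [ 488.5  -22.4 1421.1]
feeder 0.92 [202.6 264.4] [590.3 155.9   0. ]
feeder 0.25 [202.4 174.9] [586.1 421.9   0. ]
pusher 0.82 [190.2 261.7] [625.4 162.6  18. ]
handle 0.75 [193.2 258.7] [609.8 161.2  90. ]
pointer 0.6 [202.7 238.8] [585.5 224.   44.5]
pointer 0.32 [215.1 356. ] [ 555.9 -113.7   44.5]
mark 0.58 [176.9 263.6] [667.1 160.4   0. ]
leg_knob 0.59 [188.5 295.9] [628.5  60.   55. ]
leg_hinge 0.93 [226.1 287.6] [520.5  81.2  55. ]
bar_a 0.8 [278.4 256.4] [368.2 170.9  18. ]
bar_a 0.73 [213.9 209.2] [552.9 314.4  18. ]
bar_b 0.8 [278.4 256.4] [368.2 170.9  18. ]
bar_b 0.73 [213.9 209.2] [552.9 314.4  18. ]
bar_c 0.8 [278.4 256.4] [366.7 173.4   0. ]
bar_c 0.73 [213.9 209.2] [553.7 318.7   0. ]
bar_d 0.8 [278.4 256.4] [366.7 173.4   0. ]
bar_d 0.73 [213.9 209.2] [553.7 318.7   0. ]
stamp 0.69 [214.7 353.1] [ 559.1 -108.     0. ]
jar 0.97 [228.5 469. ] [ 524.5 -451.4    0. ]
spool 0.6 [201.6 175.4] [588.5 420.5   0. ]
side cam [-236.8 -785.7  825.9]
feeder 0.84 [199.5 284.4] [592.3 157.    0. ]
leg_hinge 0.58 [205.3 288.8] [523.5  57.3  55. ]
jar 0.6 [296.6 419.4] [ 526.6 -460.3    0. ]
spool 0.46 [174.6 243. ] [597.9 412.4   0. ]
```

Run:
```python
import cv2
a=cv2.imread("pics/top0.png")[110:310,150:400]; b=cv2.imread("pics/side0.png")[130:280,200:400]
cv2.imwrite("pics/topc.png",cv2.resize(a,(750,600),interpolation=cv2.INTER_CUBIC))
cv2.imwrite("pics/sidec.png",cv2.resize(b,(800,600),interpolation=cv2.INTER_CUBIC))
```

```text
(no output)
```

View pics/topc.png

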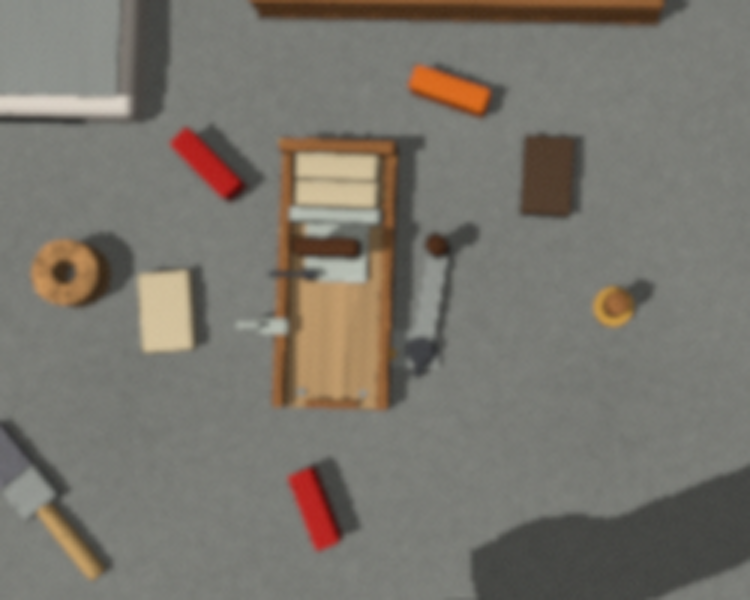

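View pics/sidec.png

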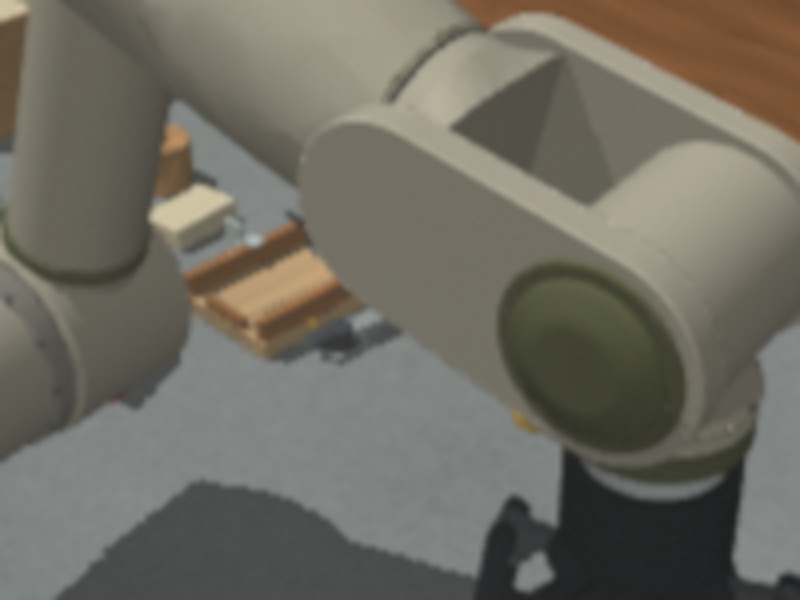

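The top view shows the feeder nearly aligned with world x. Its crop corners are about (280,139), (396,141), (272,405) and (389,407). The other crop positions are handle (327,247), pointer tip (272,273), fin (237–262,325), knob (437,243) and hinge (421,355). The orange and red blocks are look-alikes. In the side view the arm blocks most of the feeder. I'll fit the feeder pose next.

```bash
cat >> h.py <<'E'
from scipy.optimize import least_squares
from scipy.spatial.transform import Rotation as Ro
def F(p,X): 
    c,s=np.cos(p[2]),np.sin(p[2]); return np.array([p[0]+c*X[0]-s*X[1],p[1]+s*X[0]+c*X[1],X[2]])
def inv(p,W):
    c,s=np.cos(p[2]),np.sin(p[2]); d=np.array(W)[:2]-p[:2]; return np.array([c*d[0]+s*d[1],-s*d[0]+c*d[1]])
def toolmove(pos,yaw,s=None):
    "shift/turn (units) from commanded-ish pose to pos with tool down, tool x at world yaw"
    s=s or sense(); q=np.array(s["ee_rot"]); R=Ro.from_quat(q[[1,2,3,0]])
    T=Ro.from_matrix(np.array([[np.cos(yaw),np.sin(yaw),0],[np.sin(yaw),-np.cos(yaw),0],[0,0,-1]]))
    return np.round(R.inv().apply(np.array(pos)-s["eef_pos"])/400,4), np.round((R.inv()*T).as_rotvec()/(np.pi/2),4)
E
python3 - <<'E'
from h import *
np.set_printoptions(precision=3,suppress=True)
c=capture("top")
P=lambda u,v:[110+v/3-.33,150+u/3-.33]
obs=[((130,55,40),P(280,139)),((130,-55,40),P(396,141)),((-130,55,40),P(272,405)),((-130,-55,40),P(389,407)),((-70,-85,55),[226.1,287.6]),((0,0,0),[202.6,264.4]),((20,0,90),P(327,247)),((-2.5,62,44.5),P(272,273))]
f=lambda p:np.concatenate([proj(c,F(p,X))-np.array(q)[::-1] for X,q in obs])
r=least_squares(f,[590,156,0],loss="soft_l1"); print(r.x,r.fun.reshape(-1,2))
p=r.x
k=atz(c,[189.5,295.7],65); print("knob",k,inv(p,k), "hinge",F(p,(-70,-85,55)))
m=atz(c,P(249,325),55); print("mark",inv(p,m))
st=atz(c,P(613,306),20); print("stamp",st)
np.save("p.npy",p)
print(toolmove([480,60,260],p[2]), toolmove([335,-200,260],p[2]))
E
```

```text
[592.882 160.39   -0.006] [[ 0.748 -0.348]
 [-0.109 -0.124]
 [ 0.17   0.703]
 [-0.509  0.958]
 [ 1.915 -0.619]
 [-1.477 -0.888]
 [ 0.402  0.115]
 [-0.923  0.228]]
knob [624.57   59.881  65.   ] [  32.262 -100.326] hinge [522.397  75.791  55.   ]
mark [-52.587  77.559]
stamp [ 567.048 -109.336   20.   ]
(array([ 1.172, -1.015, -0.024]), array([-0.   , -0.   ,  0.241])) (array([ 0.598, -0.542, -0.024]), array([-0.   , -0.   ,  0.241]))
```

Request:
jog_arm(series="0.3 -0.27 -0.012 0 0 0.12 1; 0.6 -0.54 -0.024 0 0 0.24 1; 0.6 -0.54 -0.024 0 0 0.24 1;0.7 -0.65 -0.024 0 0 0.24 1;0.8 -0.75 -0.024 0 0 0.24 1; 0.95 -0.85 -0.024 0 0 0.24 1; 1 -1 -0.024 0 0 0.24 1; 1 -1 -0.024 0 0 0.24 1; 1 -1 -0.024 0 0 0.24 1; 1 -1 -0.024 0 0 0.24 1; 1 -1 -0.024 0 0 0.24 1; 1 -1 -0.024 0 0 0.24 1")

```text
time_s: 3.05
eef_pos: [417.9, 28.1, 259.9]
ee_rot: [0.0, 1.0, -0.003, -0.0]
force: [-0.1, -0.5, -0.2]
grip_width: 1.002
grip_force: 0.0
```

Run:
```python
from h import *
np.set_printoptions(precision=4,suppress=True)
p=np.load("p.npy"); s=sense(); print(s["time_s"],s["eef_pos"],s["ee_rot"],s["joints"])
for n in("wrist","side","top"):
    c=capture(n); cv2.imwrite(f"pics/{n}1.png",c["img"][:,:,::-1]); print(n,ray(c,[0,0])[0])
    for k,z in dict(handle=90,pointer=44.5,mark=0,leg_knob=55,leg_hinge=55,feeder=0).items():
        for m in mark_of(k,c)[:1]: w=atz(c,m["point"],z); print(k,round(m["confidence"],2),np.array(m["point"]),w,inv(p,w))
```

```text
3.05 [417.9159  28.064  259.9196] [ 0.0001  1.     -0.0031 -0.    ] [-0.2142  0.0672  1.7719 -0.0002  1.3025  1.3629]
wrist [493.7585  27.3015 382.548 ]
pointer 0.55 [ 13.6 123. ] [586.9793 226.3116  44.5   ] [-6.279  65.8873]
leg_hinge 0.64 [ 83.2 275.3] [520.7013  76.2532  55.    ] [-71.6985 -84.5475]
feeder 0.91 [ 24.  204.4] [588.4025 161.8902   0.    ] [-4.4877  1.475 ]
side [-236.8282 -785.6939  825.9061]
handle 0.95 [173.4 286.2] [623.9377 177.8685  90.    ] [30.9556 17.6561]
pointer 0.78 [180.2 269.6] [597.6903 243.4925  44.5   ] [ 4.3337 83.129 ]
leg_knob 0.77 [192.9 309.5] [628.786   62.6402  55.    ] [ 36.4622 -97.5426]
leg_hinge 0.67 [204.7 284.5] [515.6553  70.259   55.    ] [-76.7102 -90.5703]
feeder 0.73 [199.7 282.2] [585.6391 161.7192   0.    ] [-7.2501  1.2882]
top [ 488.4717  -22.3809 1421.063 ]
handle 0.67 [195.4 259.9] [603.7452 157.714   90.    ] [10.8786 -2.6134]
pointer 0.55 [212.4 210.5] [556.0862 304.4779  44.5   ] [-37.6182 143.8758]
leg_knob 0.59 [189.7 294.2] [624.9208  64.7663  55.    ] [ 32.5849 -95.4386]
leg_hinge 0.77 [225.4 291.9] [522.751   69.0084  55.    ] [-69.6074 -91.7804]
feeder 0.96 [203.1 263.5] [588.78   158.5615   0.    ] [-4.0913 -1.8514]
```

View pics/wrist1.png

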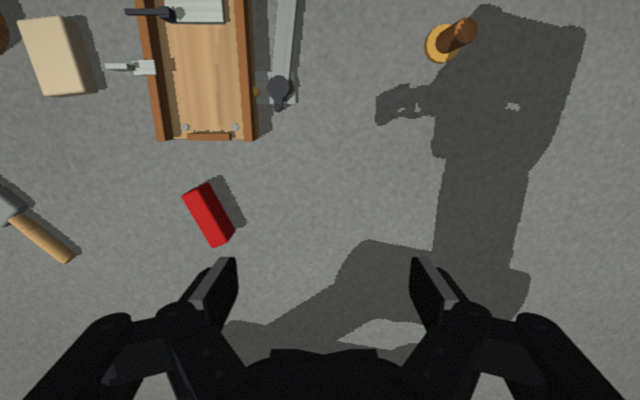

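The wrist view shows the feeder's near end at rows 0–140: pointer tip (125,12), fin (105–130,66), hinge (278,90). I'll move forward to see the knob and handle too.

Request:
jog_arm(series="0.1 -0.05 0 0 0 0 1; 0.2 -0.1 0 0 0 0 1;0.25 -0.15 0 0 0 0 0.2;0.25 -0.15 0 0 0 0 0;0.25 -0.15 0 0 0 0 0")

```text
time_s: 4.72
eef_pos: [517.8, 88.6, 259.8]
ee_rot: [0.0, 1.0, -0.002, -0.0]
force: [-0.4, 0.1, 0.5]
grip_width: 0.498
grip_force: 0.0
```

Run:
```python
from h import *
np.set_printoptions(precision=4,suppress=True)
p=np.load("p.npy"); s=sense(); print(s["time_s"],s["eef_pos"],s["ee_rot"],s["grip_width"])
c=capture("wrist"); cv2.imwrite(f"pics/wrist2.png",c["img"][:,:,::-1]); print(ray(c,[0,0])[0])
np.savez("w2.npz",intrinsics=c["intrinsics"],R=c["R"],t=c["t"])
for k,z in dict(handle=90,pointer=44.5,mark=0,leg_knob=55,leg_hinge=55,feeder=0).items():
        for m in mark_of(k,c)[:1]: w=atz(c,m["point"],z); print(k,round(m["confidence"],2),np.array(m["point"]),w,inv(p,w))
```

```text
4.725 [517.8477  88.5535 259.7889] [ 0.0001  1.     -0.0021 -0.0003] 0.4976296777711375
[593.7541  87.9284 382.4062]
handle 0.8 [ 91.3 241.7] [610.7189 163.2309  90.    ] [17.8207  2.9432]
pointer 0.94 [115.9 199. ] [588.2548 224.0294  44.5   ] [-4.9905 63.6124]
leg_knob 0.82 [ 82.5 349.3] [620.8187  60.6353  55.    ] [ 28.5065 -99.593 ]
leg_hinge 0.58 [175.5 332.4] [523.2852  77.5043  55.    ] [-69.1217 -83.2815]
feeder 0.9 [114.3 261.3] [589.1368 164.4194   0.    ] [-3.7679  4.0083]
```

View pics/wrist2.png

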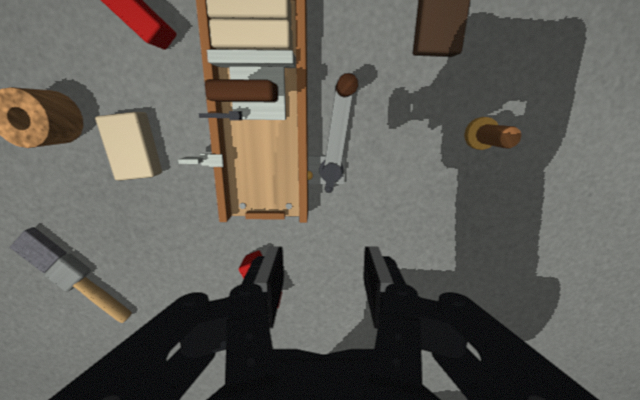

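The wrist view agrees with the fit: knob (348,84), handle (241,90), pointer tip (200,115), fin (180–205,160). The knob is at about world (622,61) with the leg near 0.16 rad. I'll go down onto it.

Request:
jog_arm(series="0.13 0.03 0 0 0 0 0;0.26 0.07 0.1 0 0 0 0;0.26 0.07 0.2 0 0 0 0;0.26 0.07 0.3 0 0 0 0;0.26 0.07 0.4 0 0 0 0;0.26 0.07 0.45 0 0 0 0;0.26 0.07 0.5 0 0 0 0;0.26 0.07 0.5 0 0 0 0;0.26 0.07 0.5 0 0 0 0")

```text
time_s: 6.2
eef_pos: [622.6, 60.3, 60.9]
ee_rot: [0.0, 1.0, -0.002, 0.001]
force: [0.1, 1.0, 0.0]
grip_width: 0.498
grip_force: 0.0
```

Run:
```python
from h import *
c=capture("wrist"); d=capture("side")
cv2.imwrite("pics/grasp.png",np.vstack([c["img"][100:400],cv2.resize(d["img"][130:230,200:400],(600,300)).copy() if 0 else np.hstack([cv2.resize(d["img"][130:230,210:410],(600,300)),np.zeros((300,40,3),np.uint8)])])[:,:,::-1])
```

```text
(no output)
```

View pics/grasp.png

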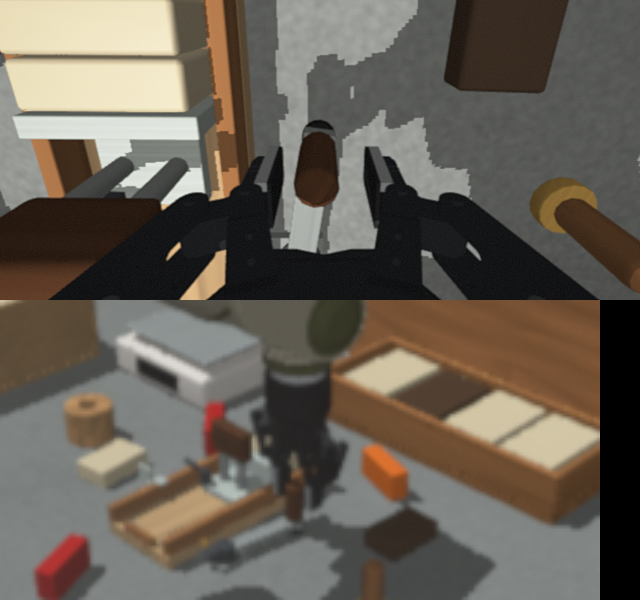

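The knob stands between the fingertips, at crop (317,170). I'll close on it.

Request:
jog_arm(series="0 0 0 0 0 0 -1;0 0 0 0 0 0 -1;0 0 0 0 0 0 -1;0 0 0 0 0 0 -1;0 0 0 0 0 0 -1;0 0 0 0 0 0 -1", grip_force=30)

```text
time_s: 7.05
eef_pos: [622.5, 60.4, 60.6]
ee_rot: [0.0, 1.0, -0.002, 0.001]
force: [-0.2, 1.3, 6.1]
grip_width: 0.248
grip_force: 29.6
```

Run:
```python
from h import *
s=sense(); print(s["eef_pos"],s["ee_rot"],s["force"],s["grip_width"],s["grip_force"])
p=np.load("p.npy")
for H in ([522.6,76.8],):
    for th in np.linspace(.16,1.65,11):
        y=-(th-.16)*1.35/1.49
        q=[H[0]+100*np.cos(th-p[2]),H[1]-100*np.sin(th-p[2]),s["eef_pos"][2]]
        a,b=toolmove(q,y,s); print(round(th,2),a,b)
```

```text
[622.46535503  60.44762666  60.56160831] [ 1.03523564e-05  9.99997764e-01 -2.05305126e-03  5.05947857e-04] [-0.17015631  1.30850626  6.05602824] 0.24779240982228884 29.581618309020996
0.16 [-0.0031  0.0004 -0.    ] [ 0.     -0.0006 -0.0026]
0.31 [-0.0118  0.0366 -0.    ] [-0.     -0.0006  0.0833]
0.46 [-0.0258  0.071  -0.    ] [-1.000e-04 -6.000e-04  1.693e-01]
0.61 [-0.0447  0.1031 -0.    ] [-1.000e-04 -6.000e-04  2.552e-01]
0.76 [-6.820e-02  1.319e-01 -1.000e-04] [-2.000e-04 -6.000e-04  3.412e-01]
0.9 [-9.57e-02  1.57e-01 -1.00e-04] [-2.000e-04 -6.000e-04  4.271e-01]
1.05 [-1.267e-01  1.777e-01 -1.000e-04] [-2.00e-04 -6.00e-04  5.13e-01]
1.2 [-0.1603  0.1936 -0.0002] [-3.00e-04 -6.00e-04  5.99e-01]
1.35 [-1.960e-01  2.043e-01 -2.000e-04] [-3.000e-04 -6.000e-04  6.849e-01]
1.5 [-2.328e-01  2.096e-01 -2.000e-04] [-4.000e-04 -6.000e-04  7.709e-01]
1.65 [-0.27    0.2093 -0.0003] [-4.000e-04 -6.000e-04  8.568e-01]
```

Request:
jog_arm(series="-0.003 0.018 0 0 0 0.04 -1;-0.009 0.036 0 0 0 0.083 -1;-0.015 0.053 0 0 0 0.125 -1;-0.023 0.07 0 0 0 0.169 -1;-0.032 0.087 0 0 0 0.212 -1;-0.042 0.103 0 0 0 0.255 -1;-0.053 0.118 0 0 0 0.298 -1;-0.065 0.132 0 0 0 0.341 -1;-0.079 0.145 0 0 0 0.384 -1;-0.093 0.157 0 0 0 0.427 -1;-0.093 0.157 0 0 0 0.427 -1")

```text
time_s: 8.43
eef_pos: [585.4, -2.3, 60.5]
ee_rot: [-0.001, 0.943, -0.331, 0.001]
force: [2.6, 2.2, 4.0]
grip_width: 0.246
grip_force: 29.7
```

Run:
```python
from h import *
s=sense(); print(s["eef_pos"],s["ee_rot"],s["force"],s["grip_width"],s["grip_force"],s["joints"][5])
p=np.load("p.npy")
H=[522.6,76.8]
for i,th in enumerate(np.linspace(.9,1.68,9)):
        y=-(th-.16)*1.35/1.49
        q=[H[0]+100*np.cos(th-p[2]),H[1]-100*np.sin(th-p[2]),60.5]
        a,b=toolmove(q,y,s); print(round(th,2),a,b)
```

```text
[585.37535797  -2.30865868  60.5367778 ] [-5.07367742e-04  9.43491956e-01 -3.31393389e-01  1.04594505e-03] [2.57218722 2.15782304 4.03242796] 0.2460012532154807 29.675598442554474 2.0416175279238886
0.9 [-0.0027  0.0008  0.0001] [-0.001  -0.001  -0.0032]
1.0 [-0.0094  0.0243  0.    ] [-0.0011 -0.001   0.053 ]
1.1 [-0.0184  0.0469 -0.    ] [-0.0011 -0.0009  0.1092]
1.19 [-0.0295  0.0686 -0.0001] [-0.0012 -0.0009  0.1655]
1.29 [-0.0427  0.0891 -0.0001] [-0.0012 -0.0008  0.2217]
1.39 [-0.0578  0.1082 -0.0002] [-0.0013 -0.0008  0.278 ]
1.48 [-0.0747  0.1258 -0.0002] [-0.0013 -0.0007  0.3342]
1.58 [-0.0932  0.1416 -0.0003] [-0.0013 -0.0007  0.3904]
1.68 [-0.1132  0.1555 -0.0004] [-0.0014 -0.0006  0.4467]
```

Following well, with low forces. I'll carry on to the stop.

Request:
jog_arm(series="-0.003 0.012 0 0 0 0.025 -1;-0.007 0.024 0 0 0 0.053 -1;-0.016 0.047 0 0 0 0.109 -1;-0.027 0.069 0 0 0 0.166 -1;-0.04 0.09 0 0 0 0.222 -1;-0.055 0.108 0 0 0 0.278 -1;-0.072 0.126 0 0 0 0.334 -1;-0.09 0.142 0 0 0 0.39 -1;-0.1 0.15 0 0 0 0.42 -1;-0.108 0.155 0 0 0 0.44 -1;-0.108 0.155 0 0 0 0.44 -1;-0.108 0.155 0 0 0 0.44 -1")

```text
time_s: 9.93
eef_pos: [513.0, -24.5, 60.5]
ee_rot: [0.0, 0.776, -0.631, 0.001]
force: [1.1, -4.8, 6.4]
grip_width: 0.245
grip_force: 30.1
```

Run:
```python
from h import *
s=sense(); print(s["eef_pos"],s["force"],s["grip_width"],s["joints"][5])
p=np.load("p.npy"); d=s["eef_pos"][:2]-np.array([522.6,76.8]); print(np.hypot(*d),np.arctan2(-d[1],d[0])+p[2])
```

```text
[512.95834835 -24.47357238  60.4758594 ] [ 1.10486078 -4.76855335  6.4224022 ] 0.24512436311665653 2.6611964760734996
101.7314990977087 1.6600004448000185
```

Request:
jog_arm(series="0 0 0 0 0 0 0;0 0 0 0 0 0 0;0 0 0 0 0 0 0;0 0 0 0 0 0 0;0 0 -0.1 0 0 0 0;0 0 -0.25 0 0 0 0;0 0 -0.4 0 0 0 0;0 0 -0.5 0 0 -0.1 0;0 0 -0.5 0 0 -0.2 0;0 0 -0.5 0 0 -0.31 0;0 0 -0.5 0 0 -0.42 0;0 0 -0.5 0 0 -0.53 0;0 0 -0.5 0 0 -0.64 0;0 0 -0.5 0 0 -0.75 0;0 0 -0.5 0 0 -0.86 0;0 0 -0.5 0 0 -0.86 0")

```text
time_s: 11.92
eef_pos: [512.2, -23.6, 259.8]
ee_rot: [-0.0, 1.0, -0.008, -0.0]
force: [0.1, 0.4, -0.4]
grip_width: 0.499
grip_force: 0.0
```

Run:
```python
from h import *
np.set_printoptions(precision=4,suppress=True)
p=np.load("p.npy"); s=sense(); print(s["eef_pos"],s["ee_rot"],s["grip_width"])
for n in("wrist","top"):
    c=capture(n); cv2.imwrite(f"pics/{n}3.png",c["img"][:,:,::-1])
    q=None
    for k,z in dict(handle=90,pointer=44.5,leg_knob=55,leg_hinge=55,feeder=0).items():
        for m in mark_of(k,c)[:1]: w=atz(c,m["point"],z); print(n,k,round(m["confidence"],2),np.array(m["point"]),w,inv(p,w))
h=F(p,(20,0,90)); print(h, toolmove([h[0]-60,h[1]-90,200],p[2]+np.pi/2))
```

```text
[512.151  -23.6233 259.7938] [-0.      1.     -0.0083 -0.0001] 0.4987600915500494
wrist pointer 0.95 [111.   96.1] [591.2308 222.7226  44.5   ] [-2.0071 62.3225]
wrist leg_knob 0.82 [179.8 321.3] [512.7258 -22.0413  55.    ] [ -79.1123 -182.8858]
wrist leg_hinge 0.61 [170.  235.8] [525.5624  73.8213  55.    ] [-66.8236 -86.9515]
wrist feeder 0.58 [112.  170.4] [588.9833 163.7267   0.    ] [-3.9174  3.3148]
top handle 0.7 [192.3 261.8] [612.5109 152.659   90.    ] [19.673  -7.6182]
top pointer 0.66 [201.5 239.1] [588.9809 223.2515  44.5   ] [-4.2599 62.8386]
top leg_hinge 0.76 [229.2 290.9] [511.9008  71.605   55.    ] [-80.4723 -89.2458]
top feeder 0.64 [201.4 264. ] [593.87   157.2134   0.    ] [ 1.0064 -3.1705]
[612.8814 160.2753  90.    ] (array([ 0.0979, -0.2364,  0.1498]), array([ 0.    , -0.    , -1.0062]))
```

View pics/wrist3.png

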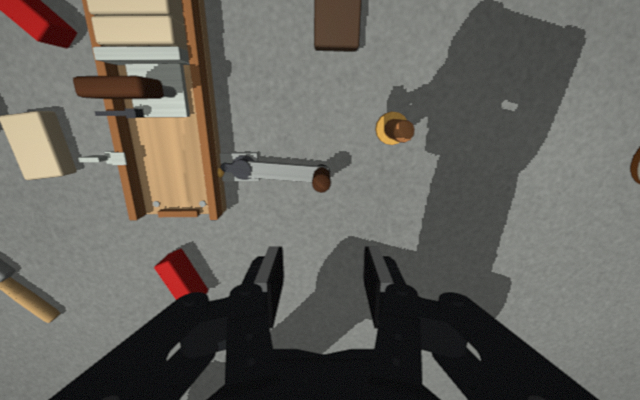

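The leg has swung out to about 1.66 rad, with its knob at pixel (321,180). The handle, at (118,87), is undisturbed. Next I'll turn and hover over the handle.

Request:
jog_arm(series="0 -0.1 0 0 0 -0.1 0;0.05 -0.2 0 0 0 -0.21 0;0.1 -0.3 0 0 0 -0.32 0;0.15 -0.4 0 0 0 -0.43 0;0.2 -0.463 0 0 0 -0.54 0;0.242 -0.463 0 0 0 -0.65 0;0.242 -0.463 0 0 0 -0.76 0;0.242 -0.463 0.05 0 0 -0.87 0;0.242 -0.463 0.12 0 0 -0.98 0;0.242 -0.463 0.22 0 0 -1 0;0.242 -0.463 0.22 0 0 -1 0;0.242 -0.463 0.22 0 0 -1 0")

```text
time_s: 14.02
eef_pos: [612.5, 160.1, 173.7]
ee_rot: [0.001, 0.713, 0.701, 0.001]
force: [-0.0, 0.1, 0.0]
grip_width: 0.499
grip_force: 0.0
```

Run:
```python
from h import *
np.set_printoptions(precision=4,suppress=True)
p=np.load("p.npy"); s=sense(); print(s["eef_pos"],s["ee_rot"],s["joints"])
for n in("wrist","side"):
    c=capture(n); cv2.imwrite(f"pics/{n}4.png",c["img"][:,:,::-1])
    for k,z in dict(handle=90,pointer=44.5,mark=0,feeder=0).items():
        for m in mark_of(k,c)[:1]: w=atz(c,m["point"],z); print(n,k,round(m["confidence"],2),np.array(m["point"]),w,inv(p,w))
```

```text
[612.5155 160.1251 173.6571] [0.0007 0.7127 0.7014 0.0009] [0.0709 0.6113 1.2487 0.     1.2793 0.0869]
wrist handle 0.64 [216.7 324.8] [612.8602 161.1592  90.    ] [19.9738  0.8838]
wrist pointer 0.62 [127.7 293.3] [587.9257 223.3331  44.5   ] [-5.3156 62.9142]
wrist mark 0.26 [368.2 230.6] [489.7652 -75.5342   0.    ] [-101.7669 -236.5091]
wrist feeder 0.79 [187.5 304.8] [592.701 160.805   0.   ] [-0.1831  0.4144]
side handle 0.88 [176.3 284.3] [604.7354 167.1493  90.    ] [11.8148  6.8273]
side pointer 0.63 [179.6 270.2] [602.2053 245.2769  44.5   ] [ 8.8384 84.9393]
side feeder 0.83 [201.6 284.7] [583.5904 145.8122   0.    ] [ -9.2079 -14.6302]
```

View pics/wrist4.png

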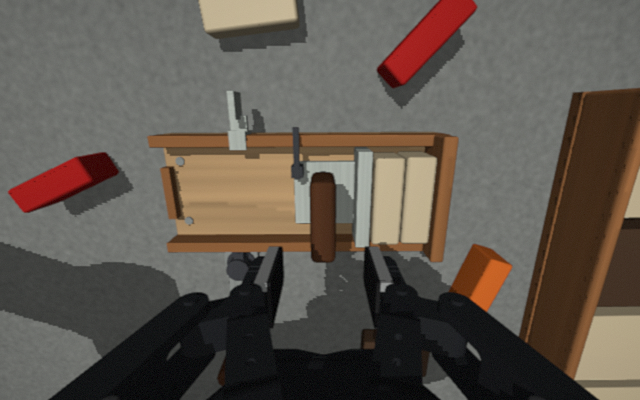

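The handle lies between the fingers at (322,218), the pointer finger at (296,130–170) and the fin at (232,92–125). I'll lower and grip.

Request:
jog_arm(series="0 0 0.05 0 0 0 0;0 0 0.1 0 0 0 0;0 0 0.15 0 0 0 0;0 0 0.18 0 0 0 0;0 0 0.206 0 0 0 0;0 0 0.206 0 0 0 0;0 0 0.206 0 0 0 -1;0 0 0.206 0 0 0 -1;0 0 0.206 0 0 0 -1;0 0 0.206 0 0 0 -1;0 0 0.206 0 0 0 -1;0 0 0.206 0 0 0 -1;0 0 0.206 0 0 0 -1", grip_force=50)

```text
time_s: 16.15
eef_pos: [612.3, 160.1, 90.3]
ee_rot: [0.001, 0.712, 0.702, 0.001]
force: [0.3, -0.4, 5.3]
grip_width: 0.205
grip_force: 50.1
```

Run:
```python
from h import *
np.set_printoptions(precision=3,suppress=True)
p=np.load("p.npy"); s=sense(); print(s["eef_pos"],s["ee_rot"],s["force"],s["grip_width"],s["joints"])
c=capture("wrist"); cv2.imwrite("pics/wrist5.png",c["img"][:,:,::-1])
for X in ((-2.5,62,44.5),(-2.5,50,44.5),(-52.6,68,50),(-52.6,90,50)): print(proj(c,F(p,X)))
for m in mark_of("pointer",c)[:1]: w=atz(c,m["point"],44.5); print(m["confidence"],m["point"],inv(p,w))
```

```text
[612.27  160.102  90.316] [0.001 0.712 0.702 0.001] [ 0.285 -0.449  5.277] 0.2050826594439401 [ 0.071  0.699  1.33  -0.     1.111  0.086]
[284.763 137.46 ]
[285.772 158.896]
[189.497 127.778]
[183.28   83.611]
0.75 [137.2, 281.3] [-4.429 62.16 ]
```

View pics/wrist5.png

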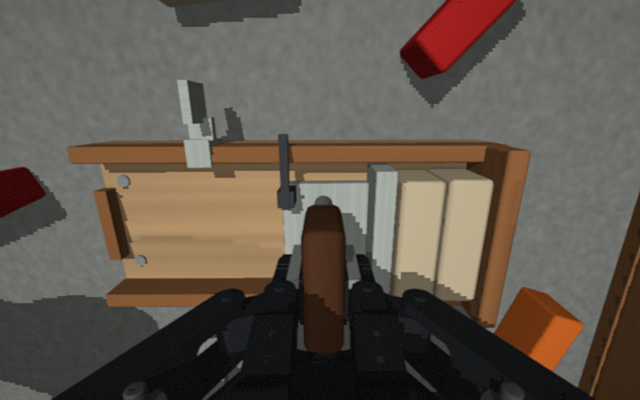

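The grip is firm at 17.4 mm wide. The pointer is at column 284 and the fin top at columns 178–189 (row 82). I'll pull 48 mm along tool −y, then measure.

Request:
jog_arm(series="0 -0.01 0 0 0 0 -1;0 -0.02 0 0 0 0 -1;0 -0.035 0 0 0 0 -1;0 -0.05 0 0 0 0 -1;0 -0.065 0 0 0 0 -1;0 -0.08 0 0 0 0 -1;0 -0.095 0 0 0 0 -1;0 -0.11 0 0 0 0 -1;0 -0.12 0 0 0 0 -1;0 -0.12 0 0 0 0 -1;0 -0.12 0 0 0 0 -1")

```text
time_s: 17.62
eef_pos: [565.3, 160.6, 90.3]
ee_rot: [0.001, 0.712, 0.702, 0.002]
force: [8.0, -0.9, 3.1]
grip_width: 0.208
grip_force: 50.0
```

Run:
```python
from h import *
np.set_printoptions(precision=3,suppress=True)
p=np.load("p.npy"); s=sense(); print(s["eef_pos"],s["ee_rot"],s["force"],s["grip_width"])
c=capture("wrist"); cv2.imwrite("pics/wrist6.png",c["img"][:,:,::-1])
cv2.imwrite("pics/wrist6c.png",cv2.resize(c["img"][50:230,200:440,::-1],(800,600),interpolation=cv2.INTER_CUBIC))
np.savez("w6.npz",intrinsics=c["intrinsics"],R=c["R"],t=c["t"])
for m in mark_of("pointer",c)[:1]: w=atz(c,m["point"],44.5); print(m["confidence"],m["point"],inv(p,w))
```

```text
[565.25  160.644  90.317] [0.001 0.712 0.702 0.002] [ 7.972 -0.903  3.148] 0.20799128848566323
0.76 [136.1, 281.0] [-51.445  63.048]
```

View pics/wrist6c.png

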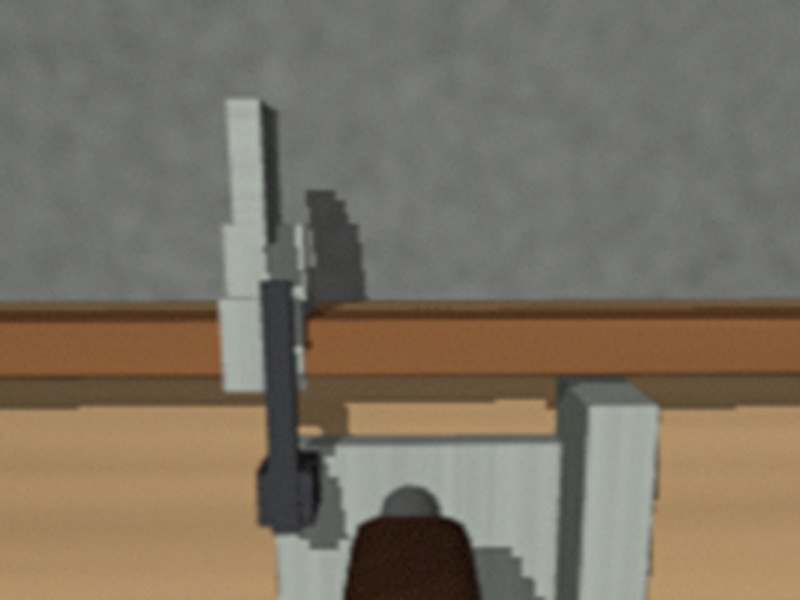

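Run:
```python
from h import *
np.set_printoptions(precision=2,suppress=True)
p=np.load("p.npy"); c=np.load("w6.npz"); f=c["intrinsics"][0,0]; o=ray(c,[0,0])[0]
zf=o[2]-f*47.0/89.7; print(f,o,"fin z",zf)
fl,fr=[atz(c,[80,200+u*.3],zf) for u in (228,261)]; pt=[atz(c,[r,200+u*.3],47) for u,r in((277,136),(281,165))]
print(fl,fr,pt)
for z in (zf,50,55): m=atz(c,[80,273.3],z); m2=atz(c,[112,200+249*.3],z); print(z,inv(p,m),inv(p,m2))
print([inv(p,q) for q in pt])
```

```text
294.9512393596619 [565.06 236.96 212.97] fin z 58.42480769227595
[539.15 251.51  58.42] [543.95 251.44  58.42] [array([543.3 , 223.96,  47.  ]), array([543.09, 207.9 ,  47.  ])]
58.42480769227595 [-51.87  90.79] [-52.06  75.97]
50 [-53.16  91.58] [-53.36  75.94]
55 [-52.4   91.11] [-52.59  75.96]
[array([-49.94,  63.29]), array([-50.07,  47.23])]
```

The fin is at x = −52 (z 58, width 4.8 mm, as it should be) and the pointer at −50. Pull 2 mm more and hold.

Request:
jog_arm(series="0 -0.005 0 0 0 0 -1;0 -0.005 0 0 0 0 -1;0 -0.005 0 0 0 0 -1;0 -0.005 0 0 0 0 -1;0 -0.005 0 0 0 0 -1;0 -0.005 0 0 0 0 -1;0 -0.005 0 0 0 0 -1;0 -0.005 0 0 0 0 -1;0 -0.005 0 0 0 0 -1;0 -0.005 0 0 0 0 -1")

```text
time_s: 18.98
eef_pos: [563.3, 160.7, 90.3]
ee_rot: [0.002, 0.712, 0.702, 0.002]
force: [8.2, -0.4, 3.0]
grip_width: 0.208
grip_force: 50.0
```

Run:
```python
from h import *
np.set_printoptions(precision=3,suppress=True)
p=np.load("p.npy"); s=sense(); print(s["time_s"],s["eef_pos"],s["force"],s["grip_width"],s["grip_force"],abs(s["dq"]).max())
c=capture("wrist")
for m in mark_of("pointer",c)[:1]: print(m["confidence"],m["point"],inv(p,atz(c,m["point"],44.5)))
c=capture("top")
for k in ("leg_knob","leg_hinge"):
    for m in mark_of(k,c)[:1]: print(k,m["confidence"],atz(c,m["point"],55))
```

```text
18.975 [563.346 160.678  90.304] [ 8.221 -0.44   2.951] 0.2081978113146737 49.98271644115448 0.0016796714447926994
0.7 [134.7, 282.5] [-52.444  63.816]
leg_knob 0.86 [522.427 -22.653  55.   ]
leg_hinge 0.82 [526.908  75.083  55.   ]
```

The pointer is at the mark (−52), the leg is out and the grip is steady, so I'll hand it in.

```bash
python3 -c "
from rig import finish_job; print(finish_job())"
```

```text
the job is handed in; nothing more can be done
None
```

I handed the job in at about 19 s: by my camera measurements the leg is seated at about 1.66 rad and the pointer is within about 1 mm of the marker clip, with the pusher held still by its handle at 50 N; no verdict came back.

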